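# Take the wear reading of a turntable drive with its gauge rod

### The arm

A 7-joint arm with a two-finger parallel gripper is mounted at the origin on the work surface. World frame = base frame: x ahead of the robot, y to its left, z up, the work surface at z = 0. Lengths are in m, angles in rad, forces in N, time in s.
With the tool pointing down it reaches from about 0.425 to 0.925 m from the base axis. Payload 6.8 kg.
Tool frame: the origin (TCP) lies on the front face of the gripper's body, between the roots of the fingers; the fingertips stand 73 mm ahead of it and the grasp point (between the pads) lies 54 mm ahead of it (env.nose_length is the distance from the TCP to the fingertips, in m); z points along the fingers, y is the line along which they close (so a half turn about z gives the same grasp; the last joint's range is limited). The gripper opens to 85 mm and grips with 20 to 120 N. Pads are 22 mm wide; open, the fingers measure 114 mm over their backs; the gripper's body (76 mm by 85 mm) begins 54 mm behind the grasp point. The pads swing forward as they close: fully open they stand 13 mm farther back than shut.
Start: joints at [1.21, 0.477, 0.022, 1.555, -0.011, 1.109, -0.083], TCP at [0.169, -0.654, 0.304] pointing down, gripper open.
Joint ranges: [-2.96, 2.96], [-0.34, 2.1], [-1.41, 1.46], [0.24, 2.44], [-1.37, 4.51], [0.17, 1.92], [-2.96, 2.96]. Speed limits (rad/s): [2.39, 2.39, 3.14, 3.14, 3.14, 3.14, 3.14].

### API

Orientations are given as a unit quaternion [w, x, y, z].
In Python, from cell import env, kin, camera, calibration, job gives the robot as it stands. The module is installed in compiled form; this text tells all that it offers. Calls block until the motion is done:
- env.reach(position, orientation): joint-space move of the TCP to a pose.
- env.movel(position, velocity=0.15, rot=None, stop_force=None): straight line of the TCP; rot=None keeps the orientation; velocity is the mean speed in m/s. With stop_force (N) it stops when the force on the tool has changed by that much, and returns True; else False.
- env.goto_joints(angles): joint-space move.
- env.grip(opening, f_grip=None): finger opening in m; f_grip is the grip in N (None keeps the last); returns when the fingers have stopped.
- env.dwell(seconds).
- kin.inverse_kinematics(position, orientation): joint angles nearest the present ones, or None.
- env.get_state(): the state.
- camera(name): name is "side" or "top"; returns (picture, depth): 480x640x3 uint8, blue, green, red; 480x640 float32, m along the optical axis (not along the pixel's ray), 0 where there is no reading.
- calibration(name): a dict with "fx", "fy", "cx", "cy" (pixels), "rvec" (rotation vector, rad) and "tvec" (3), from world to camera coordinates, as OpenCV has them. Camera axes: x right, y down, z forward; pixel columns grow to the right and rows downward; lengths in m; the calibration is good to about 2 mm. A picture is of the moment at which its call begins. calibration takes no time and is no camera call.
A pose or a line that the arm cannot do raises env.PlanningError and nothing moves.
- job.job_done(): hands the job in; it is judged then, once.
The state is a dict: "time": time; "qpos": joint angles; "joint_velocities": joint speeds; "joint_torque": joint torques, N m; "tcp_pos": TCP position; "orientation": TCP orientation; "force": force on the tool from outside, world axes, zero at the start; "torque": the same for the moment, N m; "opening": finger opening in m; "gripper_force": force on a finger pad.
Only numpy, scipy, OpenCV 4.12 (cv2) and the standard library are available. Lean on these libraries where they do the work, as an engineer would, in place of code of your own. Each camera call takes 0.05 s, during which the arm holds its last target. There are 200 camera calls.

### The job

Slide the gauge case's cover fully open, take out the gauge rod, push it into the slanting guide tube on the turntable drive until its collar stops against the mouth, and draw it out again. Then hold the rod level with its tip over the middle of the terracotta tile, about a hand's breadth above it, and finish there, still holding it steady in the air for reading. Leave the jar, the tape roll and the little pot where they stand.

Things in the scene. Friction and masses are not known exactly. Their poses are not given: they have to be found in the camera images.
- case: Fixed open wooden box, 250 (x) x 130 (y) x 55 high, walls and floor 5 thick; origin at the centre of its underside on the bench. The gauge rod lies along its length inside on two notched cradles (at x = +83 and -40). Aluminium rails along its short ends (out to x = +-141, up to 63 high) run on to y = +196 and carry the cover.
- cover (a joint): Slide of the flat plywood cover on the case, in m: 0 = fully shut, 0.13 = fully open; it grows along the case's +y. Light friction, 1.5 N plus a little damping; it stays where it is left. Starts nearly shut.
- cover_grip (a point): Grip point of the dark wooden bar standing on the cover: bar 60 long (case x), 12 thick (case y), 36 high above the plate. The point is on its middle plane, 12 below its top, 85 above the bench. The cover's top face is 61 above the bench, plate 255 x 130 x 5. The bar stands 45 to the -y side of the cover's middle. Axes as the case's.
- gauge_handle (a point): Centre of the gauge rod's square aluminium handle, 16 x 16 x 90 long; +x along the rod to its tip. It lies level in the case, this point 35 above the bench, tip to the case's -x end. Along +x from here: steel collar (diameter 30) 45 to 53, steel shaft (diameter 9) 53 to 143, tip tapered. Handle sides are free to grasp from x = -30 to +40; a cradle lies behind.
- gauge_collar (a point): Centre of the collar's stopping face, 53 from the handle centre towards the tip, on the rod's axis; axes as the rod's.
- gauge_tip (a point): End of the rod's tip, 143 from the handle centre, on the axis; axes as the rod's (x points out of the tip).
- gauge: The whole gauge rod, about 120 g; origin at the handle centre, the same point and axes as point gauge_handle. Its centre of mass is some 25 from there towards the tip.
- tube: Fixed slanting steel guide tube, outside diameter 29, bore 16, bore open for 125. Origin at the centre of its mouth, 130 above the bench; +z points out of the mouth along the tube's axis, away from the robot and up, 40 degrees above level. The rod goes in along -z; its collar then sits on the mouth with 90 of shaft inside.
- drive: Fixed grey turntable drive that carries the tube. Origin on the bench right below the tube's mouth; +x is the level direction in which the mouth faces. Housing from x = -250 to -80, y = +-75, 85 high, with a round table of diameter 140 centred at x = -165, top at 106; a bracket post stands under the tube, x = -90 to -30, 58 high at most.
- tile: Fixed square terracotta tile, 100 x 100 x 8 thick, flat on the bench; origin at the centre of its underside. Reading place: the rod's tip belongs above its middle.
- jar: Bystander: loose paint jar, diameter 60, 75 high; origin at the centre of its underside. The tile and the jar may have changed places.
- tape: Bystander: loose roll of yellow tape lying flat, diameter 90, 24 high; origin under its centre.
- pot: Bystander: loose small white ceramic pot form, diameter 72, 75 high; origin under its centre.
Not all that is in view belongs to the job. What is shaped like the tile but blue, turquoise or yellow is not meant.

How it is judged:
By the outcome, as a careful person would: the job done as asked, in the order asked, and still so for the second after the job is handed in, while the arm keeps its last pose, push and grip.
It also fails if it takes over 64 s, if anything falls off the work surface, if the arm or the gripper's body presses on something with over 40 N, if the wrist force passes 120 N, or if a joint passes its speed limit or range.

## Working session

There is one attempt and no reset: what is moved stays moved. The work goes in short steps, each a Python script; the robot and the scene stay as the last script left them, time stands still between calls to the robot, and variables do not carry over. Pictures are saved under pics/ and viewed, at most 10 in all, crops included, and the job is handed in when it is done.

```bash
mkdir -p pics; ls
cat > h.py <<'E'
import numpy as np, cv2
from scipy.spatial.transform import Rotation as R
from cell import env, kin, camera, calibration, job
def cal(n):
    c=calibration(n); Rm=cv2.Rodrigues(np.array(c["rvec"],float))[0]; return c,Rm,np.array(c["tvec"],float).ravel()
def cloud(n,depth):
    c,Rm,t=cal(n); v,u=np.mgrid[0:480,0:640]
    P=np.stack([(u-c["cx"])/c["fx"]*depth,(v-c["cy"])/c["fy"]*depth,depth],-1)
    return (P-t)@Rm
def ray(n,uv,z):
    c,Rm,t=cal(n); uv=np.atleast_2d(uv).astype(float)
    d=np.c_[(uv[:,0]-c["cx"])/c["fx"],(uv[:,1]-c["cy"])/c["fy"],np.ones(len(uv))]@Rm
    o=-Rm.T@t; return o+d*((z-o[2])/d[:,2])[:,None]
def proj(n,P):
    c,Rm,t=cal(n); q=np.atleast_2d(P)@Rm.T+t
    return np.c_[q[:,0]/q[:,2]*c["fx"]+c["cx"],q[:,1]/q[:,2]*c["fy"]+c["cy"]]
def quat(Rm):
    q=R.from_matrix(Rm).as_quat(); return [float(x) for x in q[[3,0,1,2]]]
def rotm(q): return R.from_quat(np.array(q)[[1,2,3,0]]).as_matrix()
E
python3 - <<'E'
from h import *
for n in ("side","top"):
    p,d=camera(n); cv2.imwrite(f"pics/{n}0.png",p); np.save(f"{n}0.npy",d)
    c,Rm,t=cal(n); print(n,c["fx"],-Rm.T@t,Rm[2])
s=env.get_state(); print(s["time"],s["orientation"],rotm(s["orientation"]).round(3).tolist(),env.nose_length)
E
```

```text
pics
side 517.0829803397922 [0.47004067 0.62967051 0.90086317] [ 0.04122911 -0.63559077 -0.77092447]
top 578.2332540618893 [ 0.41711927 -0.0379121   1.23970961] [ 0.09348328  0.00622706 -0.99560138]
0.1 [-8.09580785e-04  9.92021087e-01  1.26069354e-01 -1.60675665e-04] [[0.968, 0.25, -0.001], [0.25, -0.968, 0.002], [-0.0, -0.002, -1.0]] 0.0726
```

View pics/top0.png

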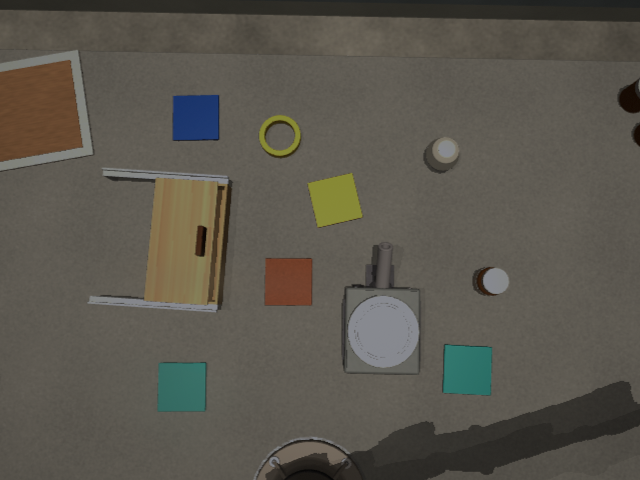

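View pics/side0.png

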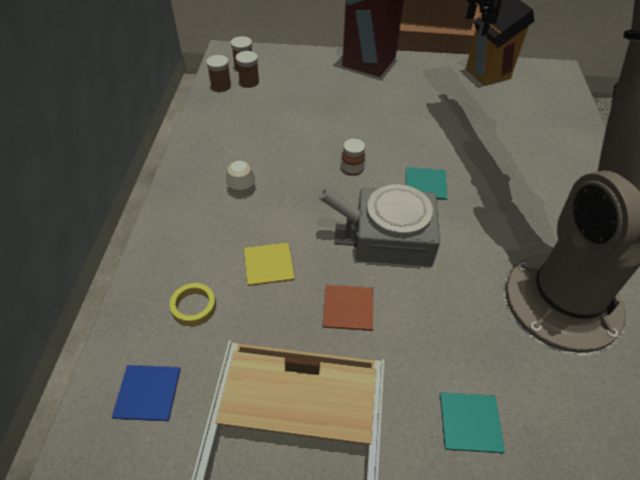

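The top view looks along −z, with image up = +x and left = +y. The case is on the left (rails about 90–228, 171–308), with its bar at (201,241). The terracotta tile is at (288,282), and the white-framed terracotta-coloured panel at the left edge is scenery. The tube mouth is near (385,245), the drive table at (383,331), the jar at (492,281), the pot at (443,153) and the tape at (280,136).

```bash
cat > m.py <<'E'
from h import *
p=cv2.imread("pics/top0.png"); d=np.load("top0.npy"); P=cloud("top",d); hsv=cv2.cvtColor(p,cv2.COLOR_BGR2HSV)
def box(mask,x0,x1,y0,y1,z,nm):
    m=np.zeros(mask.shape,np.uint8); m[y0:y1,x0:x1]=mask[y0:y1,x0:x1]
    c=max(cv2.findContours(m,0,2)[0],key=cv2.contourArea)
    w=ray("top",c.reshape(-1,2),z)[:,:2].astype(np.float32)
    r=cv2.minAreaRect(w*1000); print(nm,np.round(r[0],1),np.round(r[1],1),round(r[2],2),cv2.boundingRect(c)); return r
H,S,V=cv2.split(hsv); Z=P[...,2]
box((((H<12)|(H>170))&(S>120)&(V>60)).astype(np.uint8),255,325,250,315,.008,"tile")
wh=((S<50)&(V>110)).astype(np.uint8)
r1=box(wh,95,235,160,190,.063,"railU"); r2=box(wh,80,225,290,315,.063,"railL")
for r in(r1,r2): print(cv2.boxPoints(r).round(0).tolist())
dk=((V<75)&(S>90)).astype(np.uint8)
box(dk,190,212,220,262,.097,"bar"); box(((Z>.088)).astype(np.uint8),185,216,215,265,.097,"barZ")
b=box(((Z>.07)&(Z<.2)).astype(np.uint8),335,430,275,385,.085,"housing"); print(cv2.boxPoints(b).round(0).tolist())
box(((Z>.098)&(Z<.2)).astype(np.uint8),340,425,290,375,.106,"table")
m=(Z>.07)&(Z<.2); sub=np.zeros_like(m); sub[238:282,370:400]=m[238:282,370:400]
T=P[sub]; print(len(T),T.min(0),T.max(0))
for u,v in ((492,281),(443,150)): print(P[v,u])
E
python3 m.py
```

```text
tile [446.5  57. ] [97.6 98.1] 1.2 (265, 258, 47, 47)
railU [658.2 314.5] [261.3  17.4] 87.28 (102, 168, 126, 16)
railL [393.2 327.9] [262.4  16.2] 87.44 (87, 296, 130, 17)
[[643.0, 184.0], [661.0, 184.0], [673.0, 445.0], [656.0, 445.0]]
[[379.0, 197.0], [395.0, 196.0], [407.0, 459.0], [391.0, 459.0]]
bar [520.  225.7] [17.4 60.1] 87.39 (196, 226, 11, 31)
barZ [520.9 229.5] [14.2 58.2] 89.37 (195, 226, 9, 30)
housing [ 363.5 -136.4] [149.2 194.1] 89.92 (343, 275, 77, 100)
[[266.0, -211.0], [460.0, -211.0], [461.0, -62.0], [267.0, -62.0]]
table [ 350.4 -136.7] [136.4 137.8] 1.19 (347, 296, 72, 72)
569 [ 0.44807215 -0.15120179  0.07430865] [ 0.5233277  -0.12245814  0.14152678]
[ 0.45319588 -0.35789289  0.0746791 ]
[ 0.72022812 -0.25941585  0.0719846 ]
```

Run:
```python
import cv2,numpy as np
a=cv2.imread("pics/top0.png");b=cv2.imread("pics/side0.png")
x=cv2.resize(a[230:300,350:430],None,fx=5,fy=5,interpolation=2)
y=cv2.resize(b[180:250,310:390],None,fx=5,fy=5,interpolation=2)
cv2.imwrite("pics/tube0.png",np.hstack([x,y]))
```

```text
(no output)
```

View pics/tube0.png

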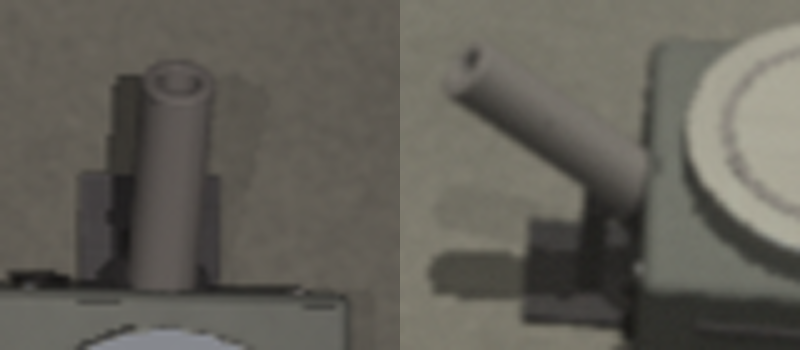

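The close-up shows the mouth centre at about (385.5,246.2) in the top view and (324,192) in the side view. I'll triangulate that and work out the poses, then open the cover.

Run:
```python
from h import *
a=ray("top",(385.5,246.2),.130); b=ray("side",(324,192),.130); print(a,b)
# cylinder axis yaw: top-view left/right edges midpoints
p=cv2.imread("pics/top0.png"); P=cloud("top",np.load("top0.npy")); Z=P[...,2]
rows=[]
for v in range(252,284):
    us=[u for u in range(368,402) if Z[v,u]>.035+.001*0 and Z[v,u]>.06]
    if us: rows.append((v,(us[0]+us[-1])/2,len(us)))
print(rows[::5])
# midline world: at row v, axis height from P of middle pixel minus radius stuff
L=np.array([P[int(v),int(round(u))] for v,u,_ in rows]); k=np.polyfit(L[:,0],L[:,1],1); kz=np.polyfit(L[:,0],L[:,2],1); print("yaw",np.degrees(np.arctan(k[0])),"el",np.degrees(np.arctan(kz[0])),"y at .52",np.polyval(k,.52))
tb=np.array([350.4,-136.7])/1000; 
for m in(a,b): 
    e=m[0,:2]-tb; print(np.hypot(*e),np.degrees(np.arctan2(e[1],e[0])))
# case
yaw=np.radians(-90+87.36+0)  # case +y direction vs world
ry=np.array([12.2,261])/np.hypot(12.2,261); rx=np.array([ry[1],-ry[0]])
mid=(np.array([658.2,314.5])+[393.2,327.9])/2; c=mid-ry*65.5; print("case",c,rx,"bar in case", (np.array([520,225.7])-c)@rx,(np.array([520,225.7])-c)@ry, "rails",(np.array([658.2-393.2,314.5-327.9]))@ry)
print(proj("side",[[.52,.2257,.097]]))
```

```text
[[ 0.51412356 -0.13830192  0.13      ]] [[ 0.51168545 -0.14177718  0.13      ]]
[(252, 384.0, 15), (257, 384.0, 15), (262, 383.5, 14), (267, 383.0, 15), (272, 382.5, 14), (277, 382.5, 14), (282, 381.5, 14)]
yaw -1.6110225196014314 el 40.39854653832529 y at .52 -0.1363296436049766
0.16373140045252157 -0.5605811582271738
0.16136534461521787 -1.8030466549494066
case [522.6416535  255.77143959] [ 0.99890932 -0.04669231] bar in case -1.234667227437954 -30.161986163979943 rails -1.0119219309813352
[[302.38002491 358.30810411]]
```

```bash
cat >> h.py <<'E'
RX=np.array([.99891,-.0467,0]); RY=np.array([.0467,.99891,0]); CASE=np.array([.5226,.2558,0])
QC=quat(np.c_[RX,-RY,[0,0,-1]])
def st(m=""):
    s=env.get_state(); print(m,round(s["time"],2),np.round(s["tcp_pos"],4),"F",np.round(s["force"],1),"op",round(s["opening"],4),round(s["gripper_force"],1)); return s
E
python3 - <<'E'
from h import *
g=np.array([.520,.2265,0])
env.reach(g+[0,0,.28],QC); st()
env.movel(g+[0,0,.142],.2,stop_force=15); st("down")
env.grip(0.0,30); st("grip")
d=RY*.118
print(env.movel(np.array(env.get_state()["tcp_pos"])+d,.12,stop_force=25)); st("pull")
E
```

```text
3.41 [0.5204 0.2258 0.2799] F [0.2 0.1 1.4] op 0.0856 0.0
down 4.25 [0.5205 0.2271 0.143 ] F [0.  0.3 0.4] op 0.0856 0.0
grip 4.91 [0.5201 0.2267 0.1424] F [-0.1 -0.3  4. ] op 0.0117 33.5
False
pull 6.04 [0.5256 0.3413 0.1424] F [ -4.7 -10.5  12.6] op 0.011 34.9
```

Run:
```python
from h import *
p=np.array(env.get_state()["tcp_pos"])
print(env.movel(p+RY*.006,.05,stop_force=12)); s=st("push")
env.grip(.05); s=st("rel"); p=np.array(s["tcp_pos"])
env.movel(p+[0,0,.12],.25); env.movel(p+[0,-.02,.16]-.0*RX,.25)
env.movel(np.array([.38,.42,.3]),.3); st()
for n in ("side","top"):
    q,d=camera(n); cv2.imwrite(f"pics/{n}1.png",q); np.save(f"{n}1.npy",d)
a=cv2.imread("pics/top1.png")[160:320,80:240]; b=cv2.imread("pics/side1.png")[300:480,180:400]
cv2.imwrite("pics/c1.png",np.hstack([cv2.resize(a,(390,390)),cv2.resize(b,(410,390))]))
```

```text
False
push 6.29 [0.5257 0.3416 0.1423] F [ -6.8 -19.1  18.8] op 0.0114 37.5
rel 6.74 [0.5257 0.3476 0.1422] F [ 0.2  1.3 -0.5] op 0.0502 0.0
 8.43 [0.3797 0.4198 0.2991] F [ 0.9 -0.2  0.2] op 0.0498 0.0
```

View pics/c1.png

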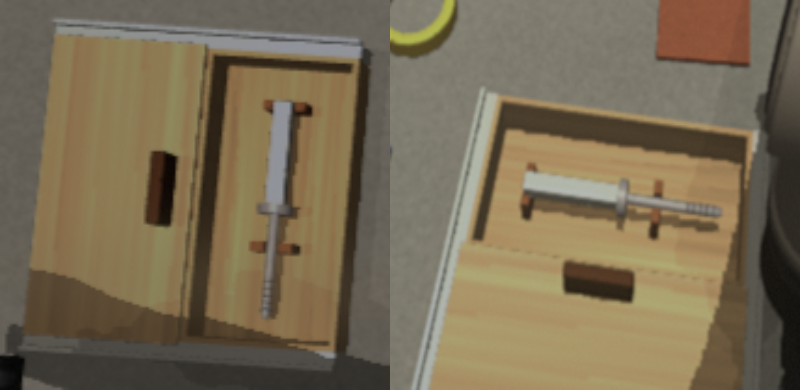

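The cover is hard against its stop. In the top view the rod lies with its handle back end near (196,201), collar (193,246) and tip (189,290). I'll refine that with a mask.

Run:
```python
from h import *
p=cv2.imread("pics/top1.png"); H,S,V=cv2.split(cv2.cvtColor(p,cv2.COLOR_BGR2HSV))
m=np.zeros((480,640),np.uint8); m[197:296,178:212]=((S<60)&(V>70))[197:296,178:212]
c=max(cv2.findContours(m,0,2)[0],key=cv2.contourArea); print(cv2.boundingRect(c))
mm=cv2.drawContours(m*0,[c],-1,1,-1)
rows=[(v,np.nonzero(mm[v])[0].mean(),mm[v].sum()) for v in range(197,296) if mm[v].any()]
print([(v,round(float(u),1),int(w)) for v,u,w in rows][::3])
h=np.array([(u,v) for v,u,w in rows if 203<v<241]); s=np.array([(u,v) for v,u,w in rows if 252<v<286])
for q,z in((h,.043),(s,.0395)):
    W=ray("top",q,z); k=np.polyfit(W[:,0],W[:,1],1); print(np.degrees(np.arctan(k[0])),[np.polyval(k,x) for x in(.45,.52,.6)])
print("back",ray("top",(196,rows[0][0]-.5),.043),"tip",ray("top",(189,rows[-1][0]+.5),.035),"collar",ray("top",(193,245.7),.05))
```

```text
(186, 201, 14, 90)
[(201, 195.5, 6), (204, 195.5, 8), (207, 195.5, 8), (210, 194.5, 8), (213, 194.5, 8), (216, 194.5, 8), (219, 194.5, 8), (222, 193.5, 8), (225, 193.5, 8), (228, 193.5, 8), (231, 193.5, 8), (234, 192.5, 8), (237, 192.5, 8), (240, 192.5, 8), (243, 192.0, 9), (246, 192.0, 13), (249, 192.5, 4), (252, 191.5, 4), (255, 191.5, 4), (258, 191.5, 4), (261, 190.5, 4), (264, 190.5, 4), (267, 190.5, 4), (270, 190.0, 3), (273, 190.0, 3), (276, 189.5, 4), (279, 189.5, 4), (282, 189.0, 3), (285, 189.0, 3), (288, 188.5, 4)]
-2.626899247900157 [np.float64(0.2594185966447402), np.float64(0.2562069831433318), np.float64(0.2525365677131507)]
-2.3375453087141644 [np.float64(0.25897251465394966), np.float64(0.25611507876652634), np.float64(0.25284943775232827)]
back [[0.60967812 0.2516745  0.043     ]] tip [[0.42167614 0.26012809 0.035     ]] collar [[0.51401048 0.25216999 0.05      ]]
```

```bash
cat >> h.py <<'E'
M=np.array([.5135,-.139,.130]); psi=np.radians(-1.2); SG=.012
def tubeR(psi=psi,el=np.radians(40)):
    x=np.array([np.cos(el)*np.cos(psi),np.cos(el)*np.sin(psi),np.sin(el)]); y=np.array([np.sin(psi),-np.cos(psi),0]); return np.c_[x,y,np.cross(x,y)]
def tcp_for(tip,Rt): return np.array(tip)+Rt[:,0]*(.143-SG)-Rt[:,2]*.054
E
python3 - <<'E'
from h import *
Rt=tubeR()
for s in(.1,.04,0,-.09): print(s,kin.inverse_kinematics(tcp_for(M+Rt[:,0]*s,Rt),quat(Rt)))
T=np.array([.4465,.057,.103]); R0=np.c_[[1,0,0],[0,-1,0],[0,0,-1]].astype(float)
print("final",tcp_for(T,R0),kin.inverse_kinematics(tcp_for(T,R0),quat(R0)))
g=np.array([.5525,.2547,0])
env.reach(g+[0,0,.22],QC); env.grip(.045)
print(env.movel(g+[0,0,.089],.15,stop_force=10)); st("down")
env.grip(0,60); st("grip")
env.movel(g+[0,0,.26],.15); st("lift")
for n in ("side","top"):
    q,d=camera(n); cv2.imwrite(f"pics/{n}2.png",q)
cv2.imwrite("pics/c2.png",cv2.resize(cv2.imread("pics/side2.png")[180:480,180:480],(600,600)))
E
```

```text
0.1 [ 0.78407384  0.35307526 -0.76072243  1.94793637  0.63443321  0.27564813
 -2.00496492]
0.04 [ 0.84036199  0.342685   -0.78948037  2.07779756  0.92057603  0.18370463
 -2.2818282 ]
0 [ 1.02194558  0.40687543 -0.99355577  2.15337788  1.40944511  0.2305325
 -2.71946177]
-0.09 [-0.35447791  0.32591776  0.65791056  2.41303475  4.07158705  0.39693483
  0.74815499]
final [0.5775 0.057  0.157 ] [ 0.39742837  0.64242168 -0.81224288  1.86408811  0.5915586   0.89438158
 -2.27295456]
False
down 10.77 [0.553  0.2553 0.09  ] F [ 1.  -0.1  0.5] op 0.0451 0.0
grip 11.13 [0.553 0.255 0.09 ] F [-0.8 -0.5  6.1] op 0.0148 58.9
lift 12.43 [0.5521 0.2543 0.2589] F [ 0.3  0.2 -1.4] op 0.0144 58.4
```

View pics/c2.png

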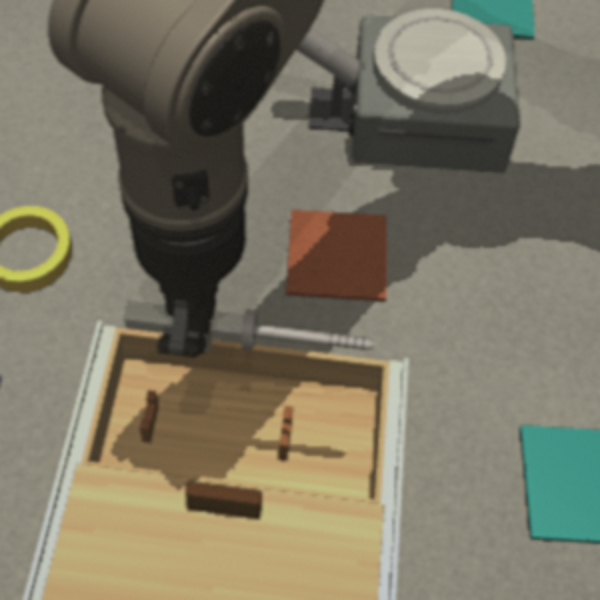

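The side view shows the rod held level, gripped at its handle, with the tip to the right at about (372,343). The straight-down grasp tilts into a wrist singularity, so I'll scan the roll about the tube axis for a continuous solution.

Run:
```python
from h import *
lo=np.array([-2.96,-.34,-1.41,.24,-1.37,.17,-2.96]);hi=np.array([2.96,2.1,1.46,2.44,4.51,1.92,2.96])
print(np.round(env.get_state()["qpos"],2))
for roll in range(-100,101,10):
    Rt=tubeR()@R.from_euler("x",roll,degrees=True).as_matrix()
    qs=[kin.inverse_kinematics(tcp_for(M+Rt[:,0]*s,Rt),quat(Rt)) for s in np.linspace(.08,-.09,8)]
    if any(q is None for q in qs): print(roll,[q is not None for q in qs]); continue
    qs=np.array(qs); print(roll,"step",np.abs(np.diff(qs,axis=0)).max().round(2),"margin",np.minimum(qs-lo,hi-qs).min().round(2),qs[0].round(2),qs[-1].round(2),"zt",Rt[:,2].round(2))
```

```text
[ 0.1   0.56 -0.88  1.72  0.48  1.09 -2.55]
-100 step 0.32 margin 0.01 [-0.89  1.31  1.05  1.58  0.62  1.29 -2.85] [-1.15  1.71  1.24  1.86  0.11  1.02 -2.69] zt [-0.13 -0.98  0.13]
-90 step 0.34 margin 0.01 [-0.94  1.22  1.05  1.67  0.63  1.13 -2.85] [-1.2   1.63  1.24  1.96  0.08  0.84 -2.65] zt [-0.02 -1.   -0.  ]
-80 step 0.37 margin 0.02 [-0.99  1.11  1.06  1.77  0.65  0.97 -2.85] [-1.24  1.53  1.24  2.06  0.07  0.65 -2.61] zt [ 0.09 -0.99 -0.13]
-70 step 0.39 margin 0.04 [-1.01  1.    1.06  1.85  0.69  0.81 -2.85] [-1.26  1.42  1.25  2.16  0.06  0.47 -2.56] zt [ 0.2  -0.94 -0.26]
-60 step 0.44 margin 0.02 [-1.03  0.88  1.07  1.93  0.74  0.66 -2.83] [-1.26  1.29  1.25  2.25  0.07  0.28 -2.5 ] zt [ 0.3  -0.87 -0.38]
-50 step 5.3 margin 0.01 [-1.03  0.76  1.08  2.    0.78  0.51 -2.8 ] [-0.73  0.58  0.43  2.3   1.42  0.83  2.69] zt [ 0.4  -0.77 -0.49]
-40 step 5.84 margin 0.02 [-0.89  0.52  0.87  2.04  1.05  0.5  -2.93] [-1.09  0.74  1.02  2.39  1.72  0.27  2.43] zt [ 0.48 -0.65 -0.59]
-30 [True, True, True, False, True, True, True, True]
-20 [True, True, False, False, True, True, 
[... 939 characters left out ...]
 [ 0.43  0.76 -0.49]
60 step 0.05 margin 0.21 [ 1.22  1.05 -1.19  1.56 -0.29  0.99 -0.67] [ 1.44  1.16 -1.2   1.84 -0.19  0.86 -0.54] zt [ 0.34  0.86 -0.38]
70 step 0.27 margin 0.03 [ 1.18  1.15 -1.2   1.46 -0.32  1.15 -0.64] [ 1.44  1.35 -1.29  1.74 -0.05  1.03 -0.64] zt [ 0.24  0.93 -0.26]
80 step 0.21 margin 0.03 [ 1.14  1.24 -1.2   1.36 -0.35  1.31 -0.62] [ 1.38  1.42 -1.27  1.64 -0.11  1.2  -0.59] zt [ 0.13  0.98 -0.13]
90 step 0.05 margin 0.06 [ 1.11  1.4  -1.33  1.26 -0.26  1.45 -0.7 ] [ 1.34  1.55 -1.33  1.54 -0.08  1.36 -0.63] zt [ 0.02  1.   -0.  ]
100 step 0.2 margin 0.01 [ 1.05  1.5  -1.38  1.16 -0.27  1.59 -0.72] [ 1.24  1.53 -1.21  1.45 -0.25  1.53 -0.5 ] zt [-0.09  0.99  0.13]
```

```bash
cat >> h.py <<'E'
RT=tubeR()@R.from_euler("x",60,degrees=True).as_matrix(); QT=quat(RT)
E
python3 - <<'E'
from h import *
p=np.array(env.get_state()["tcp_pos"])
env.movel(p+[-.03,-.05,.10],.2); st()
w=tcp_for(M+RT[:,0]*.12+[0,0,.1],RT); print(w,kin.inverse_kinematics(w,QT))
env.reach(w,QT); st("way")
env.movel(tcp_for(M+RT[:,0]*.035,RT),.2); s=st("pre")
print(np.round(s["qpos"],2), tcp_for(M+RT[:,0]*.035,RT), R.from_matrix(RT.T@rotm(s["orientation"])).as_rotvec(degrees=True))
for n in ("side","top"):
    q,d=camera(n); cv2.imwrite(f"pics/{n}3.png",q)
a=cv2.imread("pics/top3.png")[200:300,340:440]; b=cv2.imread("pics/side3.png")[140:240,270:370]
cv2.imwrite("pics/c3.png",np.hstack([cv2.resize(x,(400,400),interpolation=2) for x in(a,b)]))
E
```

```text
13.25 [0.522  0.2043 0.3581] F [ 0.5  0.6 -1.7] op 0.0153 58.4
[ 0.68740415 -0.1894184   0.41202289] [ 1.16267091  0.90447703 -1.18665038  1.40560685 -0.38733492  1.12051064
 -0.77442426]
way 14.74 [ 0.6873 -0.1866  0.412 ] F [-0.2  0.7 -1.3] op 0.0151 58.6
pre 15.73 [ 0.6233 -0.1877  0.2593] F [0.4 0.4 0.3] op 0.0151 58.6
[ 1.26  1.04 -1.15  1.64 -0.34  0.96 -0.58] [ 0.62230465 -0.18805476  0.25738594] [-0.00483671  0.05554897 -0.1248136 ]
```

View pics/c3.png

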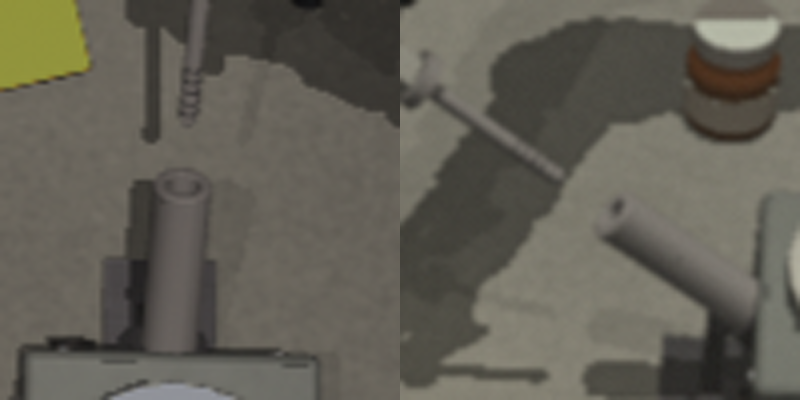

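The rod tip is just outside the mouth. In the top view the tip is at about (386.6,229.8) and the mouth at (385.4,246.4). In the side view they are at (310,184.4) and (324,193.9). I'll compare projections of the predicted axes with the seen ones.

Run:
```python
from h import *
s=env.get_state(); p=np.array(s["tcp_pos"]); A=rotm(s["orientation"])
tip=p-A[:,0]*.131+A[:,2]*.054; print("tip fk",tip)
X=tubeR()[:,0]
def tri(a,b):
    c1,R1,t1=cal("top");c2,R2,t2=cal("side")
    K=lambda c:np.array([[c["fx"],0,c["cx"]],[0,c["fy"],c["cy"]],[0,0,1]])
    x=cv2.triangulatePoints(K(c1)@np.c_[R1,t1],K(c2)@np.c_[R2,t2],np.array(a,float),np.array(b,float)); return (x[:3]/x[3]).ravel()
print("tri tip",tri((386.6,229.8),(310,184.4)),"tri mouth",tri((385.4,246.4),(323.9,193.9)))
def mid(img,n,a,b,N=14,h=7):
    # midline of object around segment a-b: half-level edges of the object along normals
    g=cv2.cvtColor(cv2.imread(img),cv2.COLOR_BGR2Lab).astype(np.float32); a,b=np.array(a,float),np.array(b,float); d=(b-a)/np.linalg.norm(b-a); nrm=np.array([-d[1],d[0]]); k=np.arange(-h,h+.01,.25); out=[]
    for f in np.linspace(0,1,N):
        q=a+(b-a)*f; xy=(q+k[:,None]*nrm).astype(np.float32)
        pr=cv2.remap(cv2.GaussianBlur(g,(3,3),0),xy[:,:1],xy[:,1:],1)[:,0]
        e=np.linalg.norm(np.gradient(pr,axis=0),axis=1); c=len(k)//2
        i,j=e[:c].argmax(),c+e[c:].argmax(); out.append((*(q+nrm*(k[i]+k[j])/2),k[j]-k[i]))
    return np.array(out)
def line(n,o,lab,P0,P1):
    w=np.median(o[:,2]); o=o[np.abs(o[:,2]-w)<1.6]
    l=cv2.fitLine(o[:,:2].astype(np.float32),cv2.DIST_HUBER,0,.01,.01).ravel()
    q=proj(n,[P0,P1]); e=q[1]-q[0]; ang=np.degrees(np.arctan(l[1]/l[0])-np.arctan(e[1]/e[0])); ang=(ang+90)%180-90
    nn=np.array([-l[1],l[0]]); print(lab,n,"n",len(o),"w",round(w,1),"pred-seen angle deg",round(-ang,2),"offsets px along normal",nn.round(2),((q-l[2:])@nn).round(2))
line("top",mid("pics/top3.png","top",(387.2,226),(391,203),h=5),"rod",tip,tip+A[:,0]*.06)
line("side",mid("pics/side3.png","side",(307,182),(283,166.5),h=5),"rod",tip,tip+A[:,0]*.06)
for f in("0","3"):
  line("top",mid(f"pics/top{f}.png","top",(385,253),(382.6,280)),"tube"+f,M,M-X*.07)
  line("side",mid(f"pics/side{f}.png","side",(329,197.5),(350,211.5)),"tube"+f,M,M-X*.07)
```

```text
tip fk [ 0.54151739 -0.13939402  0.15407608]
tri tip [ 0.54217487 -0.13786744  0.15333779] tri mouth [ 0.51286581 -0.13824131  0.12807605]
rod top n 7 w 3.8 pred-seen angle deg -5.17 offsets px along normal [0.98 0.19] [3.09 0.62]
rod side n 11 w 2.8 pred-seen angle deg 5.35 offsets px along normal [-0.49  0.87] [ 1.09 -1.49]
tube0 top n 12 w 12.2 pred-seen angle deg -2.99 offsets px along normal [0.99 0.15] [-0.98  0.52]
tube0 side n 14 w 7.2 pred-seen angle deg 1.13 offsets px along normal [-0.55  0.83] [-3.7  -3.11]
tube3 top n 12 w 11.9 pred-seen angle deg -1.35 offsets px along normal [0.99 0.13] [-0.15  0.53]
tube3 side n 14 w 7.2 pred-seen angle deg 1.12 offsets px along normal [-0.55  0.83] [-3.67 -3.09]
```

Run:
```python
import cv2,numpy as np
a=cv2.imread("pics/top3.png")[165:245,350:430]; b=cv2.imread("pics/side3.png")[130:210,245:325]
cv2.imwrite("pics/c4.png",np.hstack([cv2.resize(cv2.convertScaleAbs(x,alpha=1.6),(400,400),interpolation=2) for x in(a,b)]))
```

```text
(no output)
```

View pics/c4.png

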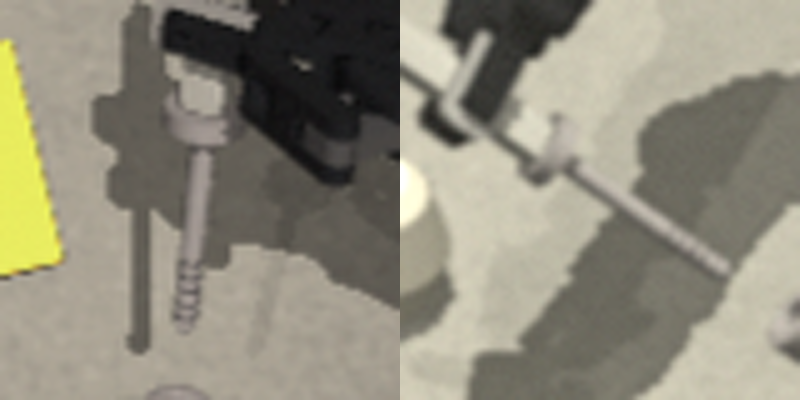

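```bash
cat >> h.py <<'E'
def tri(a,b):
    c1,R1,t1=cal("top");c2,R2,t2=cal("side")
    K=lambda c:np.array([[c["fx"],0,c["cx"]],[0,c["fy"],c["cy"]],[0,0,1]])
    x=cv2.triangulatePoints(K(c1)@np.c_[R1,t1],K(c2)@np.c_[R2,t2],np.array(a,float),np.array(b,float)); return (x[:3]/x[3]).ravel()
E
python3 - <<'E'
from h import *
def ang(d): d=d/np.linalg.norm(d); return np.degrees([np.arctan2(d[1],d[0]),np.arcsin(d[2])]).round(2)
t=tri((386.3,230.1),(309.7,183.6)); c=tri((389.9,194.5),(278.6,162.5)); print(t,c,np.linalg.norm(c-t),"rod yaw,el",ang(c-t))
m=tri((385.4,246.4),(323.9,193.9)); b=tri((382.4,286.1),(354.4,214.1)); print(m,b,"tube",ang(m-b))
s=env.get_state();A=rotm(s["orientation"]);p=np.array(s["tcp_pos"])
for k in(.131,.041):
    q=p-A[:,0]*k+A[:,2]*.054; print("pred",q,proj("top",q),proj("side",q))
print("tube pred",proj("top",[M,M-tubeR()[:,0]*.08]),proj("side",[M,M-tubeR()[:,0]*.08]))
E
```

```text
[ 0.54191431 -0.13706361  0.15623196] [ 0.6023449  -0.13815186  0.20714489] 0.07902636768606698 rod yaw,el [-1.03 40.11]
[ 0.51286581 -0.13824131  0.12807605] [ 0.44082216 -0.13844233  0.07183308] tube [ 0.16 37.98]
pred [ 0.54151739 -0.13939402  0.15407608] [[387.41746418 230.67289053]] [[309.75878767 183.54338732]]
pred [ 0.61030285 -0.14076916  0.21209908] [[391.6806883  189.09406734]] [[275.32896776 159.58312031]]
tube pred [[385.85890277 246.53005898]
 [382.49305626 279.15117278]] [[323.03765961 192.8767626 ]
 [350.68838418 212.04992234]]
```

```bash
sed -i 's/radians(-1.2); SG/radians(-0.7); SG/; s/M=np.array(\[.5135,-.139,.130\])/M=np.array([.5133,-.1396,.130])/' h.py
python3 - <<'E'
from h import *
def s_of():
    s=env.get_state();A=rotm(s["orientation"]);t=np.array(s["tcp_pos"])-A[:,0]*.131+A[:,2]*.054-M
    return (RT.T@t*1000).round(1)
env.movel(tcp_for(M+RT[:,0]*.02,RT),.08,rot=QT); env.dwell(.2); st("a"); print(s_of())
print(env.movel(tcp_for(M-RT[:,0]*.02,RT),.05,stop_force=6)); st("b"); print(s_of())
E
```

```text
a 16.37 [ 0.6112 -0.1876  0.248 ] F [ 1.5  0.9 -1.4] op 0.0151 58.6
[20.3 -0.  -0. ]
False
b 17.32 [ 0.5807 -0.1872  0.2224] F [ 0.6  1.  -2.3] op 0.0153 58.6
[-19.5  -0.    0. ]
```

No contact, so the tip is either 20 mm inside the bore or has passed beside it. I'll check the picture before pushing on.

Run:
```python
from h import *
for n in ("side","top"):
    q,d=camera(n); cv2.imwrite(f"pics/{n}5.png",q)
a=cv2.imread("pics/top5.png")[180:260,345:425]; b=cv2.imread("pics/side5.png")[145:225,280:360]
cv2.imwrite("pics/c5.png",np.hstack([cv2.resize(cv2.convertScaleAbs(x,alpha=1.6),(400,400),interpolation=2) for x in(a,b)]))
```

```text
(no output)
```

View pics/c5.png

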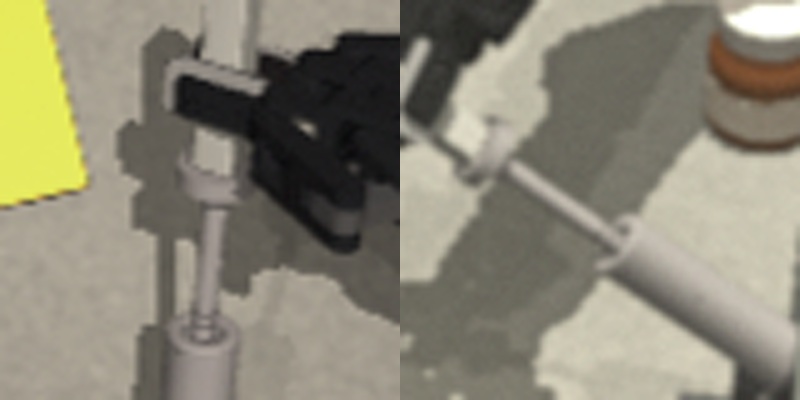

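Both views show the shaft centred in the bore: the mouth is at (203,330) in the left crop and (620,245) in the right. I'll push until the collar stops.

```bash
cat >> h.py <<'E'
def s_of():
    s=env.get_state();A=rotm(s["orientation"]);t=np.array(s["tcp_pos"])-A[:,0]*.131+A[:,2]*.054-M
    return (RT.T@t*1000).round(1)
E
python3 - <<'E'
from h import *
print(env.movel(tcp_for(M-RT[:,0]*.08,RT),.07,stop_force=12)); st("b"); print(s_of())
print(env.movel(tcp_for(M-RT[:,0]*.100,RT),.03,stop_force=12)); st("c"); print(s_of())
E
```

```text
False
b 18.43 [ 0.5348 -0.1866  0.1839] F [-0.5  0.  -1.1] op 0.015 58.6
[-79.4   0.    0. ]
True
c 18.83 [ 0.5291 -0.1866  0.1789] F [2.  1.  1.7] op 0.0151 59.0
[-86.8   0.1   0.5]
```

Run:
```python
from h import *
p=np.array(env.get_state()["tcp_pos"])
print(env.movel(p-RT[:,0]*.008,.03,stop_force=18)); st("c"); print(s_of())
env.dwell(.3); st("d"); print(s_of())
for n in ("side","top"):
    q,d=camera(n); cv2.imwrite(f"pics/{n}6.png",q)
a=cv2.imread("pics/top6.png")[200:280,345:425]; b=cv2.imread("pics/side6.png")[155:235,290:370]
cv2.imwrite("pics/c6.png",np.hstack([cv2.resize(cv2.convertScaleAbs(x,alpha=1.6),(400,400),interpolation=2) for x in(a,b)]))
```

```text
True
c 19.07 [ 0.5288 -0.1869  0.1788] F [ 1.3 -0.5  1.8] op 0.0147 59.1
[-86.7   0.4   1.1]
d 19.38 [ 0.5289 -0.1868  0.1788] F [2.1 0.8 3.5] op 0.0147 59.3
[-86.7   0.4   1.1]
```

View pics/c6.png

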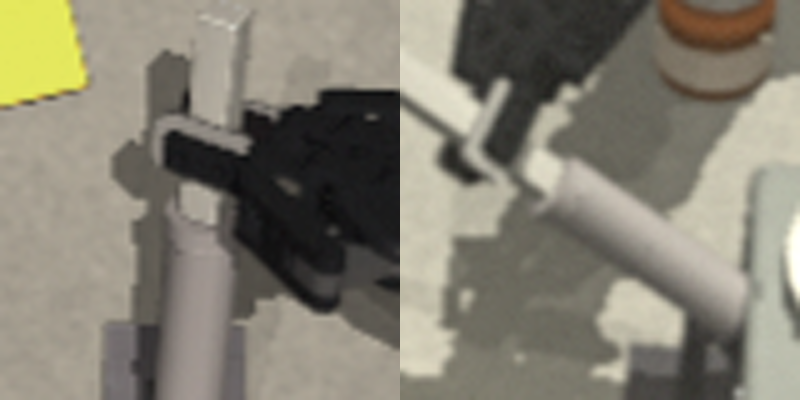

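The collar is flush on the mouth in both views. I'll draw the rod out and take it over the tile.

Run:
```python
from h import *
p=np.array(env.get_state()["tcp_pos"])
env.movel(p+RT[:,0]*.14,.12); st("out"); print(s_of())
w=tcp_for(M+RT[:,0]*.12+[0,0,.1],RT); env.movel(w,.2,rot=QT)
T=np.array([.4465,.057,.103]); R0=np.c_[[1,0,0],[0,-1,0],[0,0,-1]].astype(float)
f=tcp_for(T,R0)
env.reach(f+[0,.03,.2],quat(R0)); st("hi")
env.movel(f,.15,rot=quat(R0)); env.dwell(.5); s=st("fin")
print(f,R.from_matrix(R0.T@rotm(s["orientation"])).as_rotvec(degrees=True),s["torque"],s["qpos"])
for n in ("side","top"):
    q,d=camera(n); cv2.imwrite(f"pics/{n}7.png",q); np.save(f"{n}7.npy",d)
for n in("top","side"):
    q=proj(n,[T]).ravel(); print(n,q)
a=cv2.imread("pics/top7.png")[240:320,245:325]; b=cv2.imread("pics/side7.png")[225:345,270:390]
cv2.imwrite("pics/c7.png",np.hstack([cv2.resize(cv2.convertScaleAbs(x,alpha=1.6),(400,400),interpolation=2) for x in(a,b)]))
```

```text
out 20.79 [ 0.6355 -0.1883  0.2679] F [-0.   0.2 -1.3] op 0.0148 59.2
[52.2  0.6  1. ]
hi 22.94 [0.5777 0.0854 0.356 ] F [ 0.6  1.3 -1.4] op 0.0153 59.1
fin 24.94 [0.5775 0.057  0.1571] F [-0.2 -0.2  0.4] op 0.0147 59.0
[0.5775 0.057  0.157 ] [-0.00087428  0.00452583 -0.00099197] [-0.00521741  0.01265586  0.01648867] [ 0.39637655  0.64171021 -0.81066643  1.86415886  0.59030711  0.89375521
 -2.27197358]
top [284.30221445 279.66134587]
side [350.1175202  278.74474238]
```

View pics/c7.png

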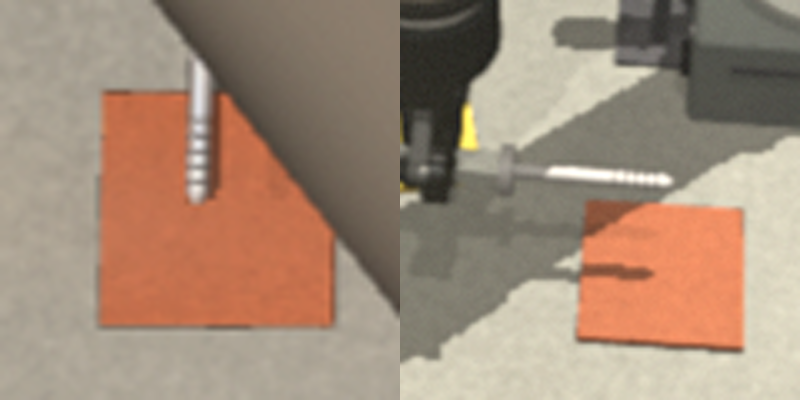

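In the top view the tip is at about (284,280.2) and in the side view at (351.6,278.8), against predictions of (284.3,279.7) and (350.1,278.7). I'll check tip and levelness by triangulating.

Run:
```python
from h import *
print("tip",tri((284,280.2),(351.5,278.7)))
# level: side-view ray onto vertical plane of rod (y=tip y)
c,Rm,t=cal("side"); o=-Rm.T@t
for uv in((351.5,278.7),(314.5,276.2),(304.5,275.5)):
    d=np.array([(uv[0]-c["cx"])/c["fx"],(uv[1]-c["cy"])/c["fy"],1])@Rm; print(o+d*((.057-o[1])/d[1]))
for k in(0,.09,): print(proj("side",[.4465+k-.002,.057,.103]))
p=cv2.imread("pics/side7.png"); H,S,V=cv2.split(cv2.cvtColor(p,cv2.COLOR_BGR2HSV))
m=((V>100)&(S<70)).astype(np.uint8)
r=[(u,np.nonzero(m[265:285,u])[0].mean()+265) for u in range(314,352) if m[265:285,u].any()]; print(len(r),np.round(r[::5],1).tolist())
k=np.polyfit(*np.array(r).T,1); print("slope seen",k[0])
q=proj("side",[[.4465,.057,.103],[.4465+.06,.057,.103]]); print("slope level",(q[1]-q[0])[1]/(q[1]-q[0])[0])
q=proj("side",[[.4465,.057,.103],[.4465+.06,.057,.104]]); print("slope 1deg",(q[1]-q[0])[1]/(q[1]-q[0])[0])
```

```text
tip [0.44475118 0.05749956 0.10426498]
[0.44391273 0.057      0.10347868]
[0.51412714 0.057      0.1025944 ]
[0.53319169 0.057      0.10243317]
[[351.1739144  278.82393321]]
[[303.81185905 275.27351594]]
38 [[314.0, 276.0], [319.0, 276.5], [324.0, 276.5], [329.0, 277.0], [334.0, 277.5], [339.0, 277.5], [344.0, 278.5], [349.0, 279.6]]
slope seen 0.09548455337929058
slope level 0.07496332759468595
slope 1deg 0.08475004463973163
```

Run:
```python
from h import *
env.movel(np.array([.5795,.057,.157]),.03); env.dwell(.5); st()
print(job.job_done())
```

```text
25.79 [0.5795 0.057  0.157 ] F [-0.5  0.8 -1.1] op 0.015 59.0
the job is handed in; nothing more can be done
None
```

The job is handed in at 25.8 s: the cover is fully open, the rod went in until its collar stopped on the mouth and came out again, and it is now held level, its tip about 95 mm above the middle of the terracotta tile; I did not take a last look at the jar, tape and pot.

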